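Hold the check weight ready above the balance pan

TASK

Pull the drawer of the little cabinet at least three quarters open by its handle and leave it open, take out the middle-sized of the three brass weights, carry it over the draft shield of the balance and hold it upright and still about 1 cm above the middle of the pan, ready to be set down. Finish while still holding it there: do not put it down, and never let the weight or the gripper touch any part of the balance. Leave the other two weights standing in the drawer and the spanner, pressure gauge and screwdriver where they lie.

Things in the scene. Friction and masses are not known exactly. Their poses are not given: they have to be found in the camera images.
- cabinet: small steel cabinet that stands fixed on the worktop, 170 deep (x) x 270 wide (y) x 104 high mm. Origin on its underside, midway across, 100 mm behind the front face, z up; the front face is at x = -100 mm of its own frame and looks to -x, towards the robot. Its closed top hides the weights until the drawer is open; with the drawer shut they stand about 85 mm behind the front face; they ride along as the drawer slides
- drawer (a joint): travel of the cabinet's one drawer in m: 0 shut, up to 0.16 open; it slides out along the cabinet's -x, about 2 N of friction, stays where it is left, and may start up to 20 mm open. The drawer's floor is 16 mm above the worktop; its side and back walls reach 54 mm above the worktop, its front panel 96 mm. Inside it is 147 mm long and 240 mm wide
- handle (a point): middle of the drawer's handle bar: a level round bar 9 mm thick and 110 mm long along y, 42 mm in front of the front panel and 72 mm above the worktop (32 mm below the cabinet's top). Axes as the cabinet's; moves with the drawer
- weight_middle: the middle-sized of three brass standard weights that stand in the drawer: an upright cylinder 31 mm in diameter that narrows near its top to a small round knob, 46 mm high over all; best taken round the cylinder, in its lower 25 mm. Origin at the centre of its underside, z up. The three stand in a row across the drawer, about 72 mm between centres, in any order
- weight_large: the largest of three brass standard weights that stand in the drawer: an upright cylinder 39 mm in diameter that narrows near its top to a small round knob, 58 mm high over all; best taken round the cylinder, in its lower 32 mm. Origin at the centre of its underside, z up. The three stand in a row across the drawer, about 72 mm between centres, in any order
- weight_small: the smallest of three brass standard weights that stand in the drawer: an upright cylinder 24 mm in diameter that narrows near its top to a small round knob, 36 mm high over all; best taken round the cylinder, in its lower 20 mm. Origin at the centre of its underside, z up. The three stand in a row across the drawer, about 72 mm between centres, in any order
- balance: laboratory balance that stands fixed on the worktop: 245 deep (x) x 190 wide (y) mm, a white housing 195 deep, its top 50 mm above the worktop, with a lower grey display and key panel in front of it (-x side). Origin on the worktop under the middle of the white part, z up. A clear draft shield, open at the top, 170 x 170 mm inside, stands round the pan; its rim is 100 mm above the worktop
- pan (a point): centre of the upper face of the balance's round steel pan, 96 mm in diameter, 60 mm above the worktop (40 mm below the shield's rim). Axes as the balance's
- spanner: loose open-ended spanner lying flat, 184 mm long, 10 mm high; origin under its middle; bystander
- gauge: loose round dial pressure gauge lying on its back, 57 mm across, 28 mm high; origin on its underside; bystander
- screwdriver: loose screwdriver, 199 mm long, 29 mm thick; origin under its middle; bystander

How it is judged:
By the outcome, as a careful person would: the job done as asked, in the order asked, and still so for the second after the job is handed in, while the arm keeps its last pose, push and grip.
It also fails if it takes over 64 s, if anything falls off the work surface, if the arm or the gripper's body presses on something with over 40 N, if the wrist force passes 120 N, or if a joint passes its speed limit or range.

ROBOT

A 6-joint arm with a two-finger parallel gripper is mounted at the origin on a cart in front of the work surface, level with it; the furniture and walls round the work are solid. World frame = base frame: x ahead of the robot, y to its left, z up, the work surface at z = 0. Lengths are in mm, angles in rad, forces in N, time in s.
With the tool pointing down it reaches from about 400 to 925 mm from the base axis. Payload 12.5 kg.
Tool frame: the origin (TCP) lies midway between the tips of the shut fingers; the grasp point (between the pads) lies 19 mm behind it; z points along the fingers, y is the line along which they close (so a half turn about z gives the same grasp; the last joint's range is limited). The gripper opens to 95 mm and grips with 3 to 60 N. Pads are 20 mm wide; open, the fingers measure 119 mm over their backs; the gripper's body (75 mm by 180 mm) begins 59 mm behind the grasp point.
Start: joints at [1.124, 0.491, 1.559, -0, 1.092, -0.106], TCP at [208.886, 589.081, 184.561] pointing down, gripper open.
Joint ranges: [-3.1, 3.1], [-0.84, 2.19], [0.05, 2.79], [-1.13, 4.28], [0.06, 2.93], [-2.69, 2.69]. Speed limits (rad/s): [2.22, 2.22, 2.79, 3.14, 3.14, 3.14].

INTERFACE

Orientations are given as [roll, pitch, yaw] about the fixed x, y, z axes, in that order (R = Rz(yaw) Ry(pitch) Rx(roll)).
In Python, from cell import readout, eyes, env gives the robot as it stands.
- The arm moves only by the tool move_arm, never from a script. Its argument "plan" is a list of rows, each a list of 3 entries, a list of its own where there are three numbers: the turn, a rotation vector about the tool's x, y, z in degrees, then the shift along the tool's x, y, z in m, then the gripper command: -1 is shut, 1 is fully open, values between are in proportion. In form: [[[ax, ay, az], [x, y, z], jaw], ...]. A call has 1 to 5 rows; each row is the pose to reach, as a shift and turn from the pose commanded when the call began, along the tool's axes at that moment; what a row does not reach only later rows make up. A row lasts 1/8 s, in which the tool goes at most 62.5 mm and 10.7 degrees, less where a joint would pass 70% of its speed; a pose out of reach is approached as far as the arm can. A call with a gripper value outside its range is refused whole. The fingers move at their own pace and stop on an object; the grip force is fixed at half the most. Time passes only in rows, so rows that repeat a pose let the fingers close. It gives the time, the measured TCP pose, the force, the opening and the grip force at its end, in the units of the state.
- readout.state(): the state, without advancing time (a new reading comes with each control period).
- eyes.read_camera(name): name is "side" or "top"; returns a dict with "img" (384x512x3 uint8, red, green, blue), "K" (3x3 intrinsics, pixels), "extrinsics" (4x4, takes a point from camera to world coordinates). Camera axes: x right, y up, looking along -z (the intrinsics and any distortion apply to the point x, -y, -z); pixel columns grow to the right and rows downward; lengths in mm; the calibration is good to about 2 mm. A picture is of the moment at which its call begins. There is no depth.
- env.job_done(): hands the job in; it is judged then, once.
Trained networks look in a picture, given as the dict that the camera call returned (one of the last four; its "shot" number tells which), for a name from the list of things; names that differ only in an ending like _2 or _b are one class to them, and where a whole thing is asked for, a point or a joint stands for the part that bears it (a point fixed in the world has none). Each returns a list of dicts, best first, with "score" (0 to 1); they miss things now and then, are a little off and sometimes report something else, mostly with a low value. They report only what shows in the picture. A call takes as long as a camera call.
- eyes.cut_out(picture, name): "mask" (384x512 bool, what is visible of it) and "uv" ([column, row] in pixels, amid what is visible of it).
The state is a dict: "t": time; "joints": joint angles; "qvel": joint speeds; "tau": joint torques, N m; "eef_pos": TCP position; "tcp_rot": TCP orientation; "ft_force": force on the tool from outside, world axes, zero at the start; "moment": the same for the moment, N m; "opening": opening from 0.0 (shut) to 1.0 (fully open); "grip_force": force on a finger pad.
Only numpy, scipy, OpenCV 4.12 (cv2) and the standard library are available. Lean on these libraries where they do the work, as an engineer would, in place of code of your own. Each camera call takes 0.05 s, during which the arm holds its last target. There are 200 camera calls.

## Working session

There is one attempt and no reset: what is moved stays moved. The work goes in short steps, Python scripts to look and compute and a tool call to move; the robot and the scene stay as the last step left them, time stands still between calls to the robot, and variables do not carry over. Pictures are saved under pics/ and viewed, at most 10 in all, crops included, and the job is handed in when it is done.

Besides the shell and the picture viewer there is one more tool, called after "Call:" as name(argument=value, ...), one argument or row to a line, values as JSON. move_arm: Moves the arm, as the interface text tells. Its arguments: {"type":"object","properties":{"plan":{"type":"array","items":{"type":"array"}}},"required":["plan"]}

```bash
mkdir -p pics; ls; cat > h.py <<'E'
import numpy as np, cv2
from cell import readout, eyes, env
def ray(p,uv):
    K=np.array(p["K"]);E=np.array(p["extrinsics"])
    d=np.linalg.inv(K)@[uv[0],uv[1],1]; d=E[:3,:3]@[d[0],-d[1],-d[2]]
    return E[:3,3],d
def atz(p,uv,z):
    o,d=ray(p,uv); return o+d*(z-o[2])/d[2]
def proj(p,X):
    E=np.array(p["extrinsics"]); c=E[:3,:3].T@(np.array(X)-E[:3,3]); q=np.array(p["K"])@[c[0],-c[1],-c[2]]; return q[:2]/q[2]
def save(p,n): cv2.imwrite("pics/"+n,p["img"][:,:,::-1])
E
python3 - <<'E'
from h import *
np.set_printoptions(precision=3,suppress=True)
print(readout.state())
for n in("top","side"):
    p=eyes.read_camera(n); save(p,n+"0.png"); print(n,{k:v for k,v in p.items() if k!="img"})
    for o in("cabinet","drawer","handle","balance","pan","weight_middle","spanner","gauge","screwdriver"):
        for r in eyes.cut_out(p,o)[:2]:
            m=r["mask"].astype(np.uint8); print(n,o,round(r["score"],2),r["uv"],m.sum(),cv2.minAreaRect(cv2.findNonZero(m)) if m.any() else None)
E
```

```text
pics
{'t': 0.0, 'joints': array([ 1.124,  0.492,  1.559,  0.   ,  1.092, -0.106]), 'qvel': array([ 0.   ,  0.001, -0.002,  0.001, -0.   ,  0.   ]), 'tau': array([ -0.002, -61.265, -25.817,   0.069,   0.048,  -0.   ]), 'eef_pos': array([208.74 , 588.806, 183.962]), 'tcp_rot': array([-3.14 , -0.   ,  2.801]), 'ft_force': array([0.5  , 0.047, 1.47 ]), 'moment': array([ 0.04 , -0.015, -0.014]), 'grip_force': 0.0, 'opening': 0.9984133027264083}
top {'K': array([[414.803,   0.   , 253.45 ],
       [  0.   , 414.803, 190.282],
       [  0.   ,   0.   ,   1.   ]]), 'extrinsics': array([[  -0.011,    0.998,   -0.058,  475.937],
       [  -1.   ,   -0.012,   -0.006,   12.236],
       [  -0.006,    0.058,    0.998, 1337.6  ],
       [   0.   ,    0.   ,    0.   ,    1.   ]]), 'shot': 1}
top cabinet 0.6 [189.0, 147.0] 5685 ((188.99996948242188, 151.0), (91.99998474121094, 73.99998474121094), 0.0)
top balance 0.64 [342.6, 188.7] 5005 ((341.44122314453125, 190.7647247314453), (78.82408142089844, 64.99954986572266), 75.96376037597656)
top pan 0.9 [341.3, 192.7] 5206 ((341.5882568359375, 191.3529663
[... 1413 characters left out ...]
8222656)
side balance 0.62 [292.2, 270.8] 7953 ((295.6841735839844, 268.317138671875), (89.72893524169922, 105.00576782226562), 47.17474365234375)
side pan 0.81 [294.2, 274.3] 8069 ((295.1473083496094, 267.7123718261719), (85.2330322265625, 113.35688018798828), 55.25682067871094)
side spanner 0.82 [234.6, 236.5] 244 ((233.7000274658203, 235.4000244140625), (47.85185241699219, 8.944271087646484), 63.43495178222656)
side gauge 0.51 [163.3, 172.9] 216 ((163.31752014160156, 173.24818420410156), (15.378437995910645, 16.659975051879883), 70.01689147949219)
side screwdriver 0.55 [186.9, 197.9] 198 ((187.2413787841797, 196.60345458984375), (22.840526580810547, 10.027548789978027), 68.19859313964844)
```

```bash
python3 - <<'E'
import cv2,numpy as np
a=cv2.imread("pics/top0.png")[90:280,120:390];b=cv2.imread("pics/side0.png")[110:340,140:370]
cv2.imwrite("pics/a.png",cv2.resize(a,None,fx=2.9,fy=2.9,interpolation=2));cv2.imwrite("pics/b.png",cv2.resize(b,None,fx=2.6,fy=2.6,interpolation=2))
E
```

```text
(no output)
```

View pics/a.png

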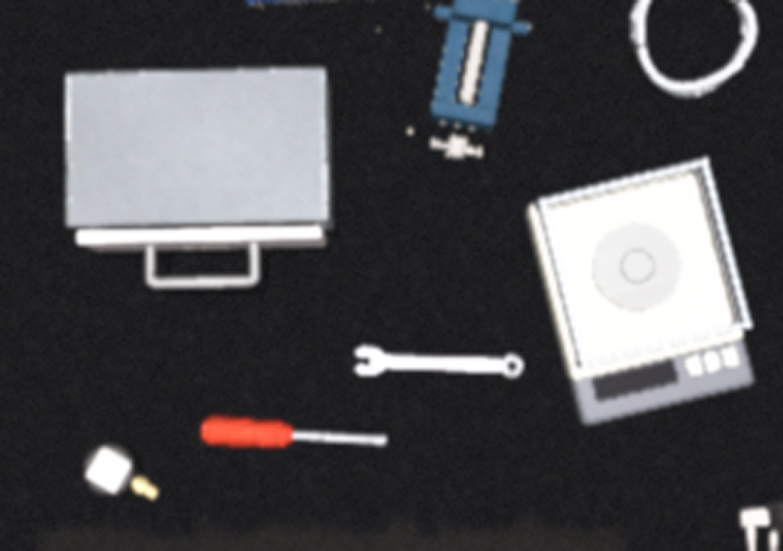

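View pics/b.png

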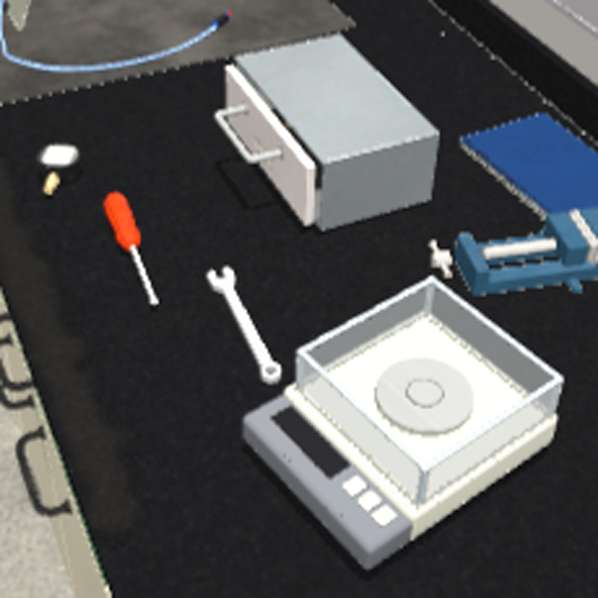

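The top view (scale 2.9, offset 120,90) shows the cabinet with its front edge at crop row about 226 and corners at (66,72), (327,68), (330,226) and (67,226). The handle bar runs from (150,283) to (257,284), and the pan centre is at (637,266). In the side view (scale 2.6, offset 140,110) the handle bar runs from (218,112) to (252,157), with the pan at (424,393).

```bash
python3 - <<'E'
from h import *
np.set_printoptions(precision=1,suppress=True)
t=eyes.read_camera("top");s=eyes.read_camera("side")
T=lambda u,v:(u/2.9+120,v/2.9+90)
S=lambda u,v:(u/2.6+140,v/2.6+110)
for c in[(66,72),(327,68),(330,226),(67,226)]:print("cab",atz(t,T(*c),104))
for c in[(150,283),(257,284),(203,283)]:print("h",atz(t,T(*c),72))
for c in[(218,112),(252,157)]:print("hs",atz(s,S(*c),72))
print("pan",atz(t,T(637,266),60),atz(s,S(424,393),60))
for c in[(540,200),(708,160),(748,325),(578,375)]:print("rim",atz(t,T(*c),100))
for c in[(298,352),(432,280),(562,378),(422,458+45)]:print("rims",atz(s,S(*c),100))
for c in[(78,237),(325,235)]:print("front",atz(t,T(*c),96))
E
```

```text
cab [780.  350.7 104. ]
cab [780.6  79.1 104. ]
cab [615.7  77.4 104. ]
cab [619. 349. 104.]
h [561.1 269.7  72. ]
h [558.7 156.7  72. ]
h [560.5 213.7  72. ]
hs [567.1 274.4  72. ]
hs [568.4 164.3  72. ]
pan [ 573.9 -246.6   60. ] [ 574.7 -246.7   60. ]
rim [ 640.5 -139.9  100. ]
rim [ 680.  -314.5  100. ]
rim [ 508.7 -350.8  100. ]
rim [ 459.5 -175.4  100. ]
rims [ 468.8 -183.1  100. ]
rims [ 638.6 -145.2  100. ]
rims [ 680.7 -311.8  100. ]
rims [ 490.2 -380.6  100. ]
front [608.3 339.7  96. ]
front [607.2  83.1  96. ]
```

```bash
cat > go.py <<'E'
# usage: go.py x y z yawdeg [cur yawdeg override] : turn/shift from measured pose
import sys; from h import *
from scipy.spatial.transform import Rotation as R
np.set_printoptions(precision=4,suppress=True)
x,y,z,yaw=map(float,sys.argv[1:5]); s=readout.state()
Rc=R.from_euler("xyz",s["tcp_rot"]); Rt=R.from_euler("xyz",[180,0,yaw],degrees=True)
print("at",s["t"],s["eef_pos"],np.degrees(s["tcp_rot"]),s["ft_force"],s["opening"],s["grip_force"])
print("turn",np.degrees((Rc.inv()*Rt).as_rotvec()),"shift",Rc.inv().apply(np.array([x,y,z])-s["eef_pos"])/1000)
E
python3 go.py 563 214 160 90
```

```text
at 1.1 [208.913  589.0735 184.5608] [179.9941   0.0013 160.4719] [-0.1515 -0.1445  0.7692] 0.997281185471287 0.0
turn [ 0.0059 -0.0025 70.4719] shift [-0.4591 -0.2351  0.0245]
```

Call:
move_arm(
  plan=[
    [[0,0,10],[-0.057,-0.029,0.003],-0.26],
    [[0,0,20],[-0.114,-0.058,0.006],-0.26],
    [[0,0,30],[-0.171,-0.087,0.009],-0.26],
    [[0,0,40],[-0.228,-0.116,0.012],-0.26],
    [[0,0,50],[-0.285,-0.145,0.015],-0.26],
  ],
)

```text
t: 1.72
eef_pos: [425.0, 361.1, 170.0]
tcp_rot: [3.141, -0.0, 1.922]
ft_force: [0.6, 0.5, 0.4]
opening: 0.533
grip_force: 0.0
```

```bash
python3 go.py 563 214 160 90
```

```text
at 1.725 [425.0438 361.148  170.0129] [179.9674  -0.0143 110.1469] [0.6383 0.4503 0.3771] 0.5325814528415944 0.0
turn [ 0.0297 -0.0199 20.1468] shift [-0.1857  0.0788  0.01  ]
```

Call:
move_arm(
  plan=[
    [[0,0,10],[-0.05,0.02,0.003],-0.26],
    [[0,0,20.2],[-0.1,0.04,0.006],-0.26],
    [[0,0,20.2],[-0.15,0.06,0.01],-0.26],
    [[0,0,20.2],[-0.186,0.079,0.01],-0.26],
    [[0,0,20.2],[-0.186,0.079,0.01],-0.26],
  ],
)

```text
t: 2.35
eef_pos: [564.5, 214.1, 159.6]
tcp_rot: [3.141, 0.0, 1.572]
ft_force: [0.0, 0.9, -0.1]
opening: 0.37
grip_force: 0.0
```

```bash
python3 - <<'E'
from h import *
t=eyes.read_camera("top");s=eyes.read_camera("side")
a=cv2.resize(t["img"][120:220,135:245],None,fx=4,fy=4,interpolation=2);b=cv2.resize(s["img"][110:210,200:290],None,fx=4,fy=4,interpolation=2)
cv2.imwrite("pics/c.png",np.hstack([a,b])[:,:,::-1])
for p,o,n in((t,(135,120),0),(s,(200,110),1)):
  for X in((563,214,72),(563,159,72),(563,269,72)): print(n,X,(proj(p,X)-o)*4)
E
python3 go.py 563 214 55 90
```

```text
0 (563, 214, 72) [219.57690476 267.04282998]
0 (563, 159, 72) [291.39885455 266.18911029]
0 (563, 269, 72) [147.79106488 267.89612043]
1 (563, 214, 72) [117.8757586  210.59710359]
1 (563, 159, 72) [143.98484742 246.63679972]
1 (563, 269, 72) [ 93.23165433 176.57959975]
at 2.45 [562.5989 215.998  159.6972] [-179.9699   -0.0054   90.2302] [-0.2739  0.6403  0.0006] 0.37274650646703944 0.0
turn [-0.0301 -0.0053  0.2302] shift [-0.002   0.0004  0.1047]
```

View pics/c.png

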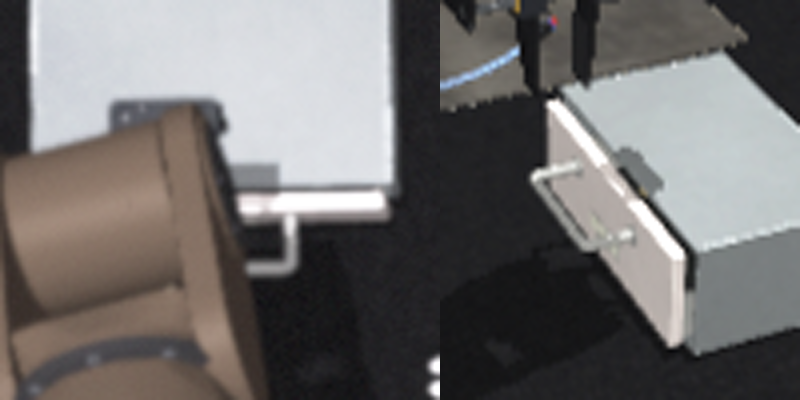

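The bar in the side view runs from (95,178) to (152,248) in the crop. That matches the projected bar at x=563, z=72 to within a few mm, so I'm descending.

Call:
move_arm(
  plan=[
    [[0,0,0],[-0.002,0,0.03],-0.26],
    [[0,0,0],[-0.002,0,0.06],-0.26],
    [[0,0,0],[-0.002,0,0.085],-0.26],
    [[0,0,0],[-0.002,0,0.105],-0.26],
    [[0,0,0],[-0.002,0,0.105],-0.6],
  ],
)

```text
t: 3.08
eef_pos: [561.4, 214.9, 54.0]
tcp_rot: [-3.139, 0.0, 1.577]
ft_force: [0.1, 0.2, 0.2]
opening: 0.313
grip_force: 0.0
```

Call:
move_arm(
  plan=[
    [[0,0,0],[0,0,0],-1],
    [[0,0,0],[0,0,0],-1],
    [[0,0,0],[0,0,0],-1],
    [[0,0,0],[0,0,0],-1],
  ],
)

```text
t: 3.58
eef_pos: [563.0, 214.1, 55.3]
tcp_rot: [3.141, -0.0, 1.576]
ft_force: [-0.1, 0.2, 1.2]
opening: 0.006
grip_force: 0.0
```

```bash
python3 - <<'E'
from h import *
t=eyes.read_camera("top");s=eyes.read_camera("side")
a=cv2.resize(t["img"][120:220,135:235],None,fx=4,fy=4,interpolation=2);b=cv2.resize(s["img"][120:220,190:290],None,fx=4,fy=4,interpolation=2)
cv2.imwrite("pics/d.png",np.hstack([a,b])[:,:,::-1])
print(readout.state())
for X in((563,214,72),(563,214,55),(563,159,72),(563,269,72)): print(X,(proj(s,X)-(190,120))*4+(400,0))
E
```

```text
{'t': 3.675, 'joints': array([2.53647642e-01, 6.11921099e-01, 1.74014032e+00, 1.27324170e-04,
       7.89309510e-01, 2.48907754e-01]), 'qvel': array([-2.38060032e-03,  1.05599125e-03, -4.50707822e-06, -6.18687230e-04,
       -5.00670693e-04,  1.34090152e-03]), 'tau': array([ 3.21322354e-02, -6.28654432e+01, -1.96336198e+01,  6.37646788e-02,
        1.61147380e-02,  3.81260579e-04]), 'eef_pos': array([562.92118765, 214.03309586,  55.03753149]), 'tcp_rot': array([ 3.14140003e+00, -1.42237619e-04,  1.57544656e+00]), 'ft_force': array([ 0.23581362,  0.01843343, -0.51219787]), 'moment': array([-0.05972695,  0.07214153, -0.02888884]), 'grip_force': 0.0, 'opening': 0.0013521155086193546}
(563, 214, 72) [557.8757586  170.59710359]
(563, 214, 55) [558.18403114 187.67555052]
(563, 159, 72) [583.98484742 206.63679972]
(563, 269, 72) [533.23165433 136.57959975]
```

View pics/d.png

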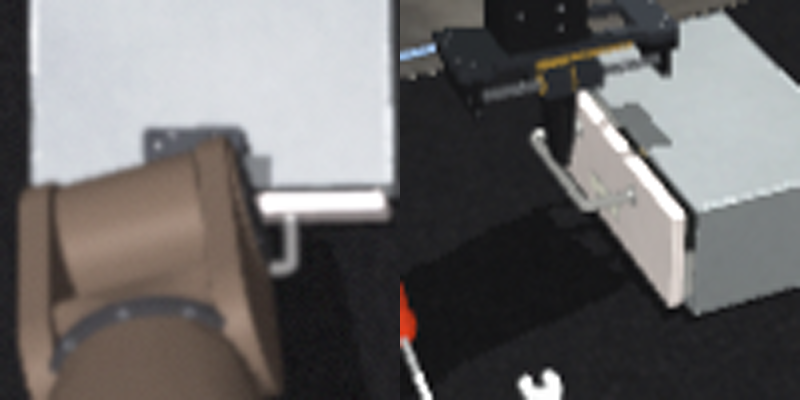

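```bash
python3 - <<'E'
from h import *
s=eyes.read_camera("side");t=eyes.read_camera("top")
a=cv2.resize(s["img"][135:180,310-100:350-95],None,fx=12,fy=12,interpolation=cv2.INTER_NEAREST)
g=(255*(a/255.)**0.5).astype(np.uint8)
for X in((563,214,72),(563,214,55)):
  u=((proj(s,X)-(210,135)+.5)*12).astype(int); print(u); cv2.circle(g,tuple(int(i) for i in u),4,(255,0,0),-1)
cv2.imwrite("pics/e.png",g[:,:,::-1])
for r in eyes.cut_out(s,"handle")[:2]: print(r["score"],r["uv"])
E
```

```text
[239 337]
[240 389]
0.82 [248.2, 170.9]
0.66 [184.7, 196.9]
```

View pics/e.png

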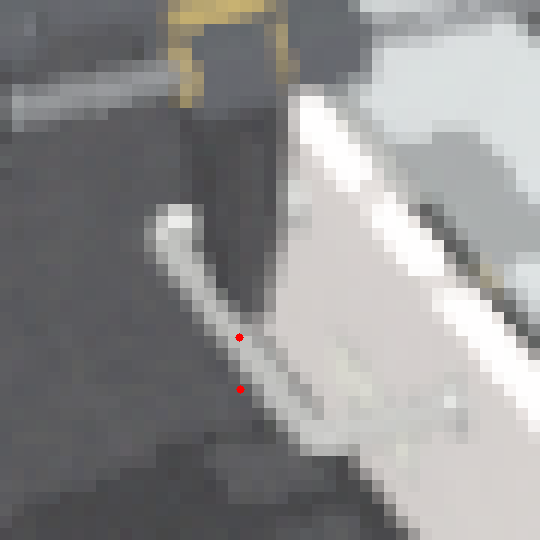

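```bash
python3 - <<'E'
from h import *
np.set_printoptions(precision=1,suppress=True)
s=eyes.read_camera("side"); b=cv2.imread("pics/side0.png")[:,:,::-1]
print(s["img"].sum(2)[150:174,220:242].astype(int)//3)
print(b.astype(int).sum(2)[150:174,220:242]//3)
for uv in((224.6,153.3),(235.8,171.2),(230,162)):
  o,d=ray(s,uv)
  for x in(555,560,565): print(uv,o+d*(x-o[0])/d[0])
E
```

```text
[[ 31  33  33  32  32  29  21  22  25  25  29  30  24  70 171 176 171 180
  230 250 200 199]
 [ 32  33  33  33  33  28  22  23  26  26  28  30  24  76 187 182 170 172
  174 195 204 209]
 [ 33  33  36  77 162 154  47  23  25  25  28  29  27  71 162 152 170 171
  171 173 207 245]
 [ 33  34  59 147 220 212  76  21  25  24  28  29  30  69 129 143 169 170
  172 172 193 251]
 [ 33  37  79 173 142 134  71  23  24  25  28  29  31  80 154 156 169 169
  172 171 174 212]
 [ 35  37  68 136 146 128  48  22  23  25  28  28  36  94 167 168 168 168
  171 172 171 179]
 [ 33  34  48 101 146 142  96  28  22  25  29  29  47 119 167 168 168 169
  169 170 171 171]
 [ 32  33  34  56 124 147 137  42  21  25  28  28  55 136 167 168 168 168
  169 169 170 170]
 [ 34  33  32  37  71 128 142  77  21  25  28  32  66 148 167 168 168 167
  168 169 170 169]
 [ 35  33  33  33  38  79 134 122  51  25  28  38  84 166 167 167 168 167
  168 170 170 169]
 [ 32  32  33  34  33  45 101 142 107  49  28  38  83 167 166 167 168 167
  167 168 169 168]
 [ 31  32  33  33  33  33  56 124 144 107  55  73 122 168 166 166 167 165
  1
[... 2968 characters left out ...]
2 193
  216 201 218 222]
 [ 34  34  35  34  34  33  33  31  32  30  30  23  31  84 178 226 233 229
  242 234 227 212]
 [ 38  35  34  31  30  29  29  21  29  29  27  26  26  39  91 176 202 220
  200 182 173 158]
 [ 37  34  33  21  22  26  27  27  35  36  34  34  34  35  48  96 130 132
  121 102 153 156]
 [ 35  34  33  23  23  34  35  35  35  35  37  38  37  36  38  36  28  28
   22  58 150 167]]
(224.6, 153.3) [555.  235.5  97.4]
(224.6, 153.3) [560.  248.6  88.3]
(224.6, 153.3) [565.  261.8  79.2]
(235.8, 171.2) [555.  141.4  87.6]
(235.8, 171.2) [560.  153.4  78.3]
(235.8, 171.2) [565.  165.4  69. ]
(230, 162) [555.  189.1  92.3]
(230, 162) [560.  201.6  83.1]
(230, 162) [565.  214.2  73.9]
```

Closed fingers met no bar. In the enlarged side view they end at about pixel (231,161), just above the bar, while the reported TCP would project to (230,167). The pads therefore seem to sit higher than reported. I'll reopen, go 20 mm lower (still safe), and close again.

Call:
move_arm(
  plan=[
    [[0,0,0],[0,0,0],-0.26],
    [[0,0,0],[0,0,0],-0.26],
    [[0,0,0],[0,0,0],-0.26],
    [[0,0,0],[0,0,0.01],-0.26],
    [[0,0,0],[0,0,0.02],-0.26],
  ],
)

```text
t: 4.5
eef_pos: [562.7, 214.0, 34.1]
tcp_rot: [-3.141, -0.0, 1.576]
ft_force: [-0.2, 0.0, -0.6]
opening: 0.365
grip_force: 0.0
```

```bash
python3 - <<'E'
from h import *
print(readout.state()["eef_pos"],readout.state()["opening"],readout.state()["ft_force"])
s=eyes.read_camera("side")
g=cv2.resize(s["img"][125:185,195:265],None,fx=8,fy=8,interpolation=cv2.INTER_NEAREST)
g=(255*(g/255.)**0.5).astype(np.uint8)
X0=readout.state()["eef_pos"]
for dx in(-17.5,0,17.5):
  u=((proj(s,X0+[dx,0,0])-(195,125)+.5)*8).astype(int); print(u); cv2.circle(g,tuple(int(i) for i in u),3,(255,0,0),-1)
cv2.imwrite("pics/f.png",g[:,:,::-1])
E
```

```text
[562.72668005 214.03525557  34.07322116] 0.36511702188411765 [-0.19633187  0.01486453 -0.60986073]
[240 393]
[279 383]
[318 374]
```

View pics/f.png

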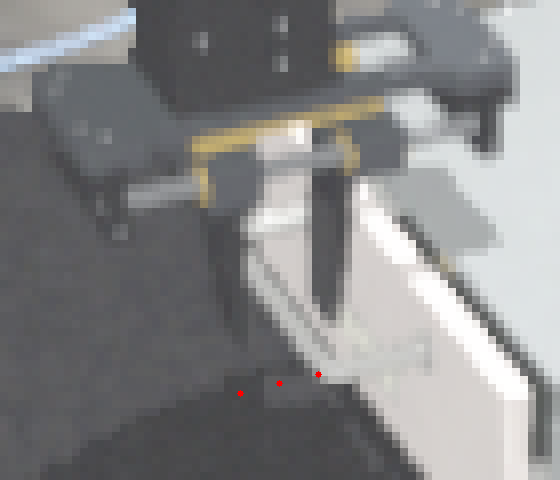

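The fingers now straddle the bar. Their tips are at (240,340) and (330,315) in the crop, about 53 px (roughly 25 mm) above where the reported TCP projects. I'll treat the true tip height as reported z plus about 25 mm and check it again later. Next I go down a little more and close.

Call:
move_arm(
  plan=[
    [[0,0,0],[0,0,0.007],-0.26],
    [[0,0,0],[0,0,0.007],-1],
    [[0,0,0],[0,0,0.007],-1],
    [[0,0,0],[0,0,0.007],-1],
    [[0,0,0],[0,0,0.007],-1],
  ],
)

```text
t: 5.18
eef_pos: [563.2, 214.1, 28.2]
tcp_rot: [3.141, -0.0, 1.576]
ft_force: [0.1, -0.3, 0.2]
opening: 0.084
grip_force: 30.0
```

Call:
move_arm(
  plan=[
    [[0,0,0],[0,-0.005,0],-1],
    [[0,0,0],[0,-0.014,0],-1],
    [[0,0,0],[0,-0.026,0],-1],
    [[0,0,0],[0,-0.039,0],-1],
    [[0,0,0],[0,-0.052,0],-1],
  ],
)

```text
t: 5.8
eef_pos: [509.9, 213.7, 28.1]
tcp_rot: [3.141, 0.0, 1.576]
ft_force: [2.4, -5.4, 4.6]
opening: 0.091
grip_force: 30.0
```

Call:
move_arm(
  plan=[
    [[0,0,0],[0,-0.013,0],-1],
    [[0,0,0],[0,-0.026,0],-1],
    [[0,0,0],[0,-0.039,0],-1],
    [[0,0,0],[0,-0.052,0],-1],
    [[0,0,0],[0,-0.062,0],-1],
  ],
)

```text
t: 6.42
eef_pos: [447.6, 213.0, 28.1]
tcp_rot: [-3.141, 0.001, 1.576]
ft_force: [2.7, -7.8, 5.2]
opening: 0.084
grip_force: 30.0
```

Call:
move_arm(
  plan=[
    [[0,0,0],[0,-0.01,0],-1],
    [[0,0,0],[0,-0.018,0],-1],
    [[0,0,0],[0,-0.024,0],-1],
    [[0,0,0],[0,-0.024,0],-1],
  ],
)

```text
t: 6.92
eef_pos: [422.9, 212.8, 28.1]
tcp_rot: [-3.139, 0.001, 1.576]
ft_force: [-2.2, -7.7, 9.7]
opening: 0.09
grip_force: 30.0
```

Call:
move_arm(
  plan=[
    [[0,0,0],[0,0,0],-0.3],
    [[0,0,0],[0,0,0],-0.3],
    [[0,0,0],[0,0,0],-0.3],
    [[0,0,0],[0,0,-0.04],-0.3],
    [[0,0,0],[0,0,-0.09],-0.3],
  ],
)

```text
t: 7.55
eef_pos: [424.1, 213.2, 118.2]
tcp_rot: [-3.139, 0.001, 1.576]
ft_force: [1.1, -1.1, 0.4]
opening: 0.351
grip_force: 0.0
```

```bash
python3 go.py 480 -40 200 135
```

```text
at 7.55 [424.1106 213.2399 118.1535] [-179.8429    0.0411   90.2699] [ 1.0914 -1.1113  0.4047] 0.3513891430687174 0.0
turn [ -0.1651  -0.0223 -44.7301] shift [-0.2536  0.0545 -0.0818]
```

Call:
move_arm(
  plan=[
    [[0,0,-5],[-0.02,0,-0.05],-0.1],
    [[0,0,-15],[-0.07,0.01,-0.08],-0.1],
    [[0,0,-25],[-0.13,0.03,-0.082],-0.1],
    [[0,0,-35],[-0.19,0.04,-0.082],-0.1],
    [[0,0,-45],[-0.25,0.055,-0.082],-0.1],
  ],
)

```text
t: 8.18
eef_pos: [475.8, -13.2, 199.9]
tcp_rot: [3.141, -0.0, 2.319]
ft_force: [1.0, 0.6, 0.1]
opening: 0.452
grip_force: 0.0
```

```bash
python3 - <<'E'
from h import *
np.set_printoptions(precision=1,suppress=True)
print(readout.state()["eef_pos"])
t=eyes.read_camera("top");s=eyes.read_camera("side")
a=cv2.resize(t["img"][120:240,140:300],None,fx=2.5,fy=2.5,interpolation=2);b=cv2.resize(s["img"][90:210,160:320],None,fx=2.5,fy=2.5,interpolation=2)
cv2.imwrite("pics/g.png",np.vstack([a,b])[:,:,::-1]); np.savez("/tmp/g.npz",t=t["img"],s=s["img"])
for p,n in((t,"t"),(s,"s")):
  for o in("weight_small","weight_middle","weight_large","drawer"):
    for r in eyes.cut_out(p,o)[:2]:
      v,u=np.nonzero(r["mask"]);print(n,o,r["score"],r["uv"],len(u),u.min(),u.max(),v.min(),v.max(),atz(p,r["uv"],40),atz(p,r["uv"],16))
E
```

```text
[475.8 -13.2 199.9]
t weight_small 0.66 [188.2, 196.9] 3939 148 232 167 234 [533.4 224.5  40. ] [534.5 228.4  16. ]
t weight_small 0.44 [193.6, 187.8] 40 189 195 187 193 [561.8 207.5  40. ] [563.4 211.1  16. ]
t weight_middle 0.59 [191.4, 195.0] 4147 147 232 166 234 [539.3 214.4  40. ] [540.4 218.2  16. ]
t weight_middle 0.5 [214.9, 190.5] 63 210 218 187 195 [552.5 140.7  40. ] [553.9 143.   16. ]
t weight_large 0.63 [168.9, 194.3] 149 161 175 186 197 [542.3 285.1  40. ] [543.5 290.1  16. ]
t weight_large 0.38 [214.1, 190.8] 86 209 219 186 196 [551.6 143.2  40. ] [553.  145.6  16. ]
t drawer 0.66 [190.3, 193.7] 4084 148 232 167 234 [543.4 217.9  40. ] [544.6 221.7  16. ]
s weight_small 0.35 [236.5, 236.0] 292 220 247 214 257 [464. -79.  40.] [473.3 -56.6  16. ]
s weight_middle 0.66 [234.1, 182.6] 100 230 239 178 190 [551.3 147.3  40. ] [563.4 176.6  16. ]
s drawer 0.93 [223.3, 177.1] 2342 184 262 145 208 [530.4 188.4  40. ] [541.8 219.   16. ]
s drawer 0.17 [227.1, 175.3] 49 224 231 172 179 [545.5 192.8  40. ] [557.4 223.6  16. ]
```

View pics/g.png

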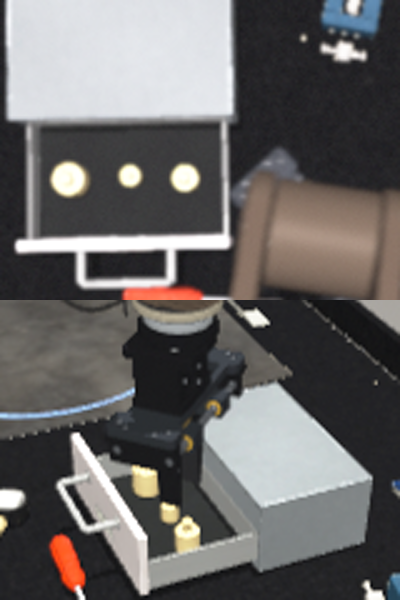

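The drawer is open. Left to right, the weights are large (69,179), small (130,176) and middle (185,178) in the top crop, all standing. Middle is at about (552,142). Next I check the fingertip bias and refine the position.

```bash
python3 - <<'E'
from h import *
np.set_printoptions(precision=1,suppress=True)
t=eyes.read_camera("top");s=eyes.read_camera("side")
i=t["img"].astype(int)
m=((i[:,:,0]-i[:,:,2]>25)&(i[:,:,0]>110)).astype(np.uint8); m[:180]=0;m[205:]=0;m[:,:205]=0;m[:,225:]=0
v,u=np.nonzero(m);print("mid top",u.mean()+.0,v.mean(),len(u),[atz(t,(u.mean(),v.mean()),z) for z in(40,46)])
j=s["img"].astype(int);m=((j[:,:,0]-j[:,:,2]>25)&(j[:,:,0]>90)).astype(np.uint8); m[:170]=0;m[200:]=0;m[:,:226]=0;m[:,245:]=0
v,u=np.nonzero(m);print("side",u.min(),u.max(),v.min(),v.max(),len(u),"expected")
for X in((552,142,16),(552,142,62),(552,142,41)):print(proj(s,X))
st=readout.state();p=st["eef_pos"];a=st["tcp_rot"][2]
d=np.array([np.sin(a),-np.cos(a),0])*st["opening"]*95/2
print(p,[ (proj(s,p+d+[0,0,z]),proj(s,p-d+[0,0,z])) for z in(0,25)])
cv2.imwrite("pics/x.png",(255*(cv2.resize(s["img"][110:185,195:265],None,fx=8,fy=8,interpolation=0)/255.)**.5).astype(np.uint8)[:,:,::-1])
E
python3 go.py 552 142 160 180
```

```text
mid top 213.36363636363637 190.4909090909091 55 [array([552.6, 145.5,  40. ]), array([552.2, 144.9,  46. ])]
side 226 239 170 191 173 expected
[235.  189.4]
[234.9 177.9]
[234.9 183.2]
[475.7 -11.  199.9] [(array([233.7, 169.9]), array([226.7, 178.7])), (array([233.6, 162.1]), array([226.6, 170.8]))]
at 8.775 [475.732  -11.029  199.8933] [179.9932  -0.0007 132.5969] [-0.067   0.4196 -0.2949] 0.4512609270600272 0.0
turn [  0.0066   0.0022 -47.4031] shift [0.061  0.1597 0.0399]
```

View pics/x.png

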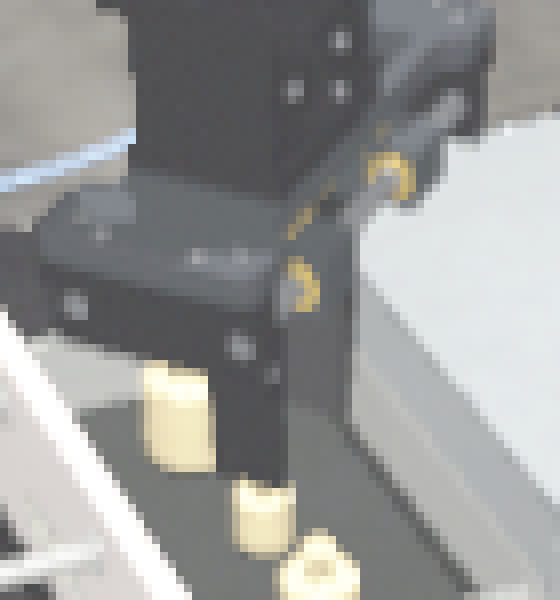

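Both fingertips sit about 27 mm above the reported height, at (226,170) against a predicted (227,179). I'm keeping that z correction: true tip = reported + ~27 mm. Moving above the middle weight.

Call:
move_arm(
  plan=[
    [[0,0,-9],[0.012,0.03,0.01],-0.05],
    [[0,0,-19],[0.025,0.065,0.03],-0.05],
    [[0,0,-29],[0.04,0.1,0.05],-0.05],
    [[0,0,-39],[0.05,0.135,0.07],-0.05],
    [[0,0,-47.4],[0.061,0.16,0.09],-0.05],
  ],
)

```text
t: 9.4
eef_pos: [553.0, 143.1, 109.1]
tcp_rot: [3.141, 0.0, -3.136]
ft_force: [0.8, -0.5, 0.2]
opening: 0.475
grip_force: 0.0
```

```bash
python3 go.py 552 143 50 180
```

```text
at 9.4 [552.9819 143.1272 109.0842] [ 179.9923    0.0158 -179.7021] [ 0.7662 -0.5121  0.2391] 0.4746514884836299 0.0
turn [0.0078 0.0158 0.2979] shift [ 0.001  -0.0001  0.0591]
```

Call:
move_arm(
  plan=[
    [[0,0,0],[0,0,0.03],-0.05],
    [[0,0,0],[0,0,0.055],-0.05],
    [[0,0,0],[0,0,0.064],-0.05],
    [[0,0,0],[0,0,0.064],-0.05],
  ],
)

```text
t: 9.9
eef_pos: [552.4, 141.6, 45.8]
tcp_rot: [3.142, -0.0, 3.141]
ft_force: [0.7, -0.2, -0.2]
opening: 0.477
grip_force: 0.0
```

```bash
python3 - <<'E'
from h import *
s=eyes.read_camera("side");t=eyes.read_camera("top")
print(readout.state()["eef_pos"],readout.state()["opening"])
a=cv2.resize(s["img"][145:205,200:270],None,fx=8,fy=8,interpolation=0);b=cv2.resize(t["img"][170:210,190:230],None,fx=4,fy=4,interpolation=0)
a=(255*(a/255.)**.5).astype(np.uint8); a[:160,:160]=b
for X in((552,143,41),(552,121,72),(552,165,72)):print(X,(proj(s,X)-(200,145)+.5)*8)
cv2.imwrite("pics/y.png",a[:,:,::-1])
E
```

```text
[552.89595925 141.5427361   46.73960326] 0.47537513916919844
(552, 143, 41) [282.51311616 308.3586887 ]
(552, 121, 72) [303.89843013 276.22208982]
(552, 165, 72) [260.61535243 215.46649575]
```

View pics/y.png

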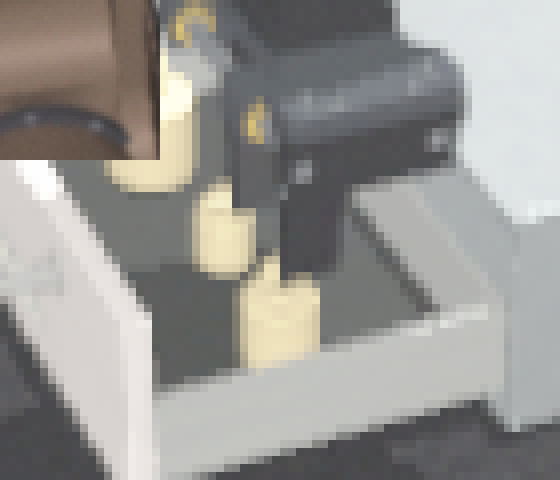

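The near fingertip shows at (308,278) and the weight spans columns 240–320. Both match the predictions with the z correction. Descending.

Call:
move_arm(
  plan=[
    [[0,0,0],[0,0.001,0.015],-0.05],
    [[0,0,0],[0,0.001,0.03],-0.05],
    [[0,0,0],[0,0.001,0.04],-0.05],
    [[0,0,0],[0,0.001,0.046],-0.05],
    [[0,0,0],[0,0.001,0.046],-0.05],
  ],
)

```text
t: 10.62
eef_pos: [552.2, 142.4, -0.6]
tcp_rot: [-3.142, -0.001, 3.141]
ft_force: [-0.1, 0.5, -1.0]
opening: 0.471
grip_force: 0.0
```

```bash
python3 - <<'E'
from h import *
s=eyes.read_camera("side");st=readout.state()
print(st["eef_pos"],st["ft_force"])
a=cv2.resize(s["img"][150:205,205:265],None,fx=10,fy=10,interpolation=0)
a=(255*(a/255.)**.5).astype(np.uint8)
cv2.imwrite("pics/z.png",a[:,:,::-1])
for X in((552,121,16),(552,165,16),(552,121,27)):print(X,(proj(s,X)-(205,150)+.5)*10)
E
```

```text
[ 5.52465208e+02  1.42426077e+02 -2.46310177e-01] [0.11190738 0.47264136 0.31604219]
(552, 121, 16) [330.28269881 436.13305479]
(552, 165, 16) [277.62903907 358.97978604]
(552, 121, 27) [330.20402523 409.08240004]
```

View pics/z.png

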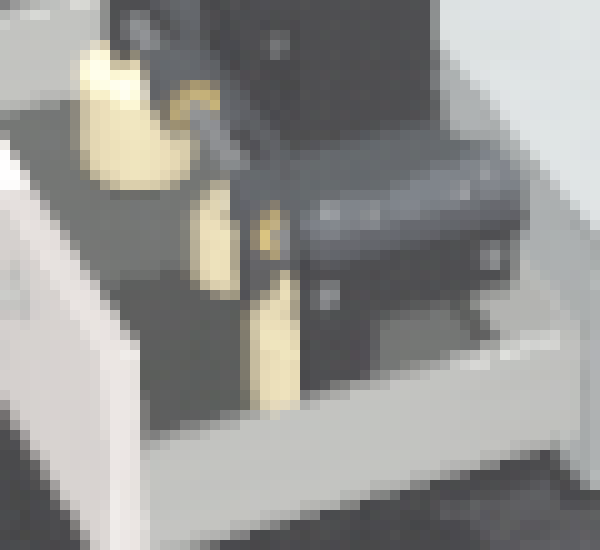

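The fingers are on either side of the weight, with the near tip hidden behind the side wall and no contact. I'll go 6 mm lower and check the force before gripping.

Call:
move_arm(
  plan=[
    [[0,0,0],[0,0,0.002],-0.05],
    [[0,0,0],[0,0,0.004],-0.05],
    [[0,0,0],[0,0,0.006],-0.05],
    [[0,0,0],[0,0,0.006],-0.05],
  ],
)

```text
t: 11.18
eef_pos: [552.4, 142.4, -6.3]
tcp_rot: [3.142, -0.0, 3.141]
ft_force: [0.1, 0.6, 0.6]
opening: 0.473
grip_force: 0.0
```

Call:
move_arm(
  plan=[
    [[0,0,0],[0,0,0],-0.3],
    [[0,0,0],[0,0,0],-0.5],
    [[0,0,0],[0,0,0],-1],
    [[0,0,0],[0,0,0],-1],
    [[0,0,0],[0,0,0],-1],
  ],
)

```text
t: 11.8
eef_pos: [552.5, 142.5, -6.0]
tcp_rot: [3.141, 0.0, 3.141]
ft_force: [0.9, 2.4, 1.1]
opening: 0.321
grip_force: 30.0
```

Gripped at 30.5 mm, which matches the 31 mm middle weight. Lifting.

Call:
move_arm(
  plan=[
    [[0,0,0],[0,0,-0.01],-1],
    [[0,0,0],[0,0,-0.035],-1],
    [[0,0,0],[0,0,-0.07],-1],
    [[0,0,0],[0,0,-0.105],-1],
    [[0,0,0],[0,0,-0.135],-1],
  ],
)

```text
t: 12.42
eef_pos: [552.1, 142.2, 130.5]
tcp_rot: [-3.141, -0.0, 3.141]
ft_force: [0.8, 0.3, -3.6]
opening: 0.319
grip_force: 30.0
```

```bash
python3 go.py 574.5 -246.5 129 180; python3 - <<'E'
from h import *
s=eyes.read_camera("side");p=readout.state()["eef_pos"]
j=s["img"].astype(int);m=((j[:,:,0]-j[:,:,2]>25)&(j[:,:,0]>90)).astype(np.uint8)
n,l,st,c=cv2.connectedComponentsWithStats(m)
for k in range(1,n):
  if st[k,4]>15: print(st[k],c[k])
print("exp bottom",proj(s,p+[0,0,22]),proj(s,p+[0,0,68]))
E
```

```text
at 12.425 [552.0622 142.1753 130.5107] [-179.9901   -0.004   179.946 ] [ 0.8124  0.3249 -3.5917] 0.3193831289705825 29.996876120567322
turn [-0.0099 -0.004  -0.054 ] shift [-0.0228 -0.3887  0.0016]
[  0   0  29 133 842] [12.39192399 60.59263658]
[189   0  23  30 199] [200.26633166  14.10050251]
[203  28  23  23 109] [212.1559633   36.08256881]
[112  31  20  36 220] [122.95        49.03181818]
[234  54  24  16  61] [244.67213115  58.16393443]
[135  89   6  12  41] [137.56097561  94.65853659]
[223  90  24   4  32] [234.625    91.46875]
[102 121   6  11  23] [104.2173913  127.13043478]
[222 122   5   5  16] [223.625  123.6875]
[106 136   4   9  22] [107.40909091 140.        ]
[229 141  11  17  71] [232.5915493  150.90140845]
[212 150  13  19 181] [218.23756906 160.07734807]
[111 155   6   9  34] [113.79411765 159.14705882]
[224 167   8  13  82] [227.46341463 173.46341463]
[  0 169  61  71 799] [ 24.35294118 199.11013767]
[116 171  26  62 421] [128.16864608 202.36817102]
[157 176   6   9  40] [159.325 179.875]
[180 183  14  24 202] [186.48514851 194.50990099]
[  5 218  47  21  76] [ 25.28947368 223.71052632]
[  6 227  60  29 130] [ 30.67692308 234.46153846]
[ 74 232   3  13  16] [ 75.4375 238.0625]
[138 234  13  23 130] [144.06923077 246.28461538]
[ 78 245  29  52 588] [ 95.03401361 268.00340136]
[144 260   8   4  18] [146.88888889 261.55555556]
[448 263  44  38 971] [469.18022657 281.44490216]
[ 146  267   47  117 1247] [171.90537289 330.16680032]
[  3 283  21  31 301] [ 10.23255814 296.79734219]
[466 308  14  14 141] [472.29787234 314.62411348]
[ 21 312   6   5  16] [ 23.875 314.25 ]
[429 319  15  18 169] [436.37869822 327.76331361]
[450 350  18  20 211] [458.59241706 359.85781991]
[194 372   5  12  28] [195.42857143 378.60714286]
exp bottom [235.12137357 152.57369682] [235.02647765 139.34799272]
```

The held weight shows at columns 229–240, rows 141–157, as expected (bottom = reported z + 22). Carrying it to above the pan.

Call:
move_arm(
  plan=[
    [[0,0,0],[-0.002,-0.02,0],-1],
    [[0,0,0],[-0.004,-0.055,0],-1],
    [[0,0,0],[-0.006,-0.1,0],-1],
    [[0,0,0],[-0.009,-0.145,0],-1],
    [[0,0,0],[-0.012,-0.19,0],-1],
  ],
)

```text
t: 13.1
eef_pos: [563.2, -50.0, 127.4]
tcp_rot: [3.141, -0.002, 3.14]
ft_force: [0.6, 0.4, -3.1]
opening: 0.321
grip_force: 30.0
```

Call:
move_arm(
  plan=[
    [[0,0,0],[-0.002,-0.045,0],-1],
    [[0,0,0],[-0.004,-0.09,0],-1],
    [[0,0,0],[-0.007,-0.135,0],-1],
    [[0,0,0],[-0.009,-0.175,0],-1],
    [[0,0,0],[-0.011,-0.198,0],-1],
  ],
)

```text
t: 13.72
eef_pos: [573.8, -248.0, 127.2]
tcp_rot: [3.141, -0.002, 3.139]
ft_force: [-0.1, 0.5, -3.0]
opening: 0.321
grip_force: 30.0
```

```bash
cat > chk.py <<'E'
from h import *
np.set_printoptions(precision=1,suppress=True)
s=eyes.read_camera("side");t=eyes.read_camera("top");p=readout.state()["eef_pos"]
j=s["img"].astype(int);m=((j[:,:,0]-j[:,:,2]>25)&(j[:,:,0]>90)).astype(np.uint8)
m[:,:260]=0;m[:,350:]=0;m[:190]=0;m[320:]=0
n,l,st,c=cv2.connectedComponentsWithStats(m)
for k in range(1,n):
  if st[k,4]>10: print(st[k],c[k])
print("exp weight bottom/top",proj(s,p+[0,0,22]),proj(s,p+[0,0,68]),"pan",proj(s,(574.5,-246.6,60)))
for r in eyes.cut_out(s,"weight_middle")[:2]:
  v,u=np.nonzero(r["mask"]);print(r["score"],r["uv"],u.min(),u.max(),v.min(),v.max())
cv2.imwrite("pics/last.png",s["img"][:,:,::-1])
E
python3 chk.py; python3 go.py 574.5 -246.5 52 180
```

```text
[295 193   6  13  27] [297.3 200.6]
[301 215  13  26 161] [305.6 228.8]
exp weight bottom/top [307. 236.] [309.2 221.7] pan [303.  261.1]
0.48 [305.3, 231.4] 301 308 224 241
at 13.875 [ 574.3071 -246.3088  127.7282] [179.9419  -0.0893 179.8567] [-0.1177  0.2434 -2.8978] 0.31849782109920094 29.996603293111548
turn [ 0.0582 -0.0893 -0.1433] shift [-0.0003 -0.0003  0.0757]
```

Call:
move_arm(
  plan=[
    [[0,0,0],[0,0,0.01],-1],
    [[0,0,0],[0,0,0.03],-1],
    [[0,0,0],[0,0,0.05],-1],
    [[0,0,0],[0,0,0.066],-1],
    [[0,0,0],[0,0,0.07],-1],
  ],
)

```text
t: 14.5
eef_pos: [574.7, -244.7, 57.6]
tcp_rot: [3.141, -0.002, 3.142]
ft_force: [0.2, 0.5, -2.6]
opening: 0.321
grip_force: 30.0
```

```bash
python3 chk.py; python3 go.py 574.5 -246.5 49 180;  python3 - <<'E'
from h import *
s=eyes.read_camera("side")
a=np.linspace(0,6.28,60)
for z in(75,80,85):
  q=np.array([proj(s,(574.5+15.5*np.cos(b),-246.5+15.5*np.sin(b),z)) for b in a]);print(z,q[:,0].min(),q[:,0].max(),q[:,1].max())
j=s["img"].astype(int); print((j[:,:,0]-j[:,:,2])[240:262,294:316])
E
```

```text
[297 190  42   9 149] [314.9 194.4]
[292 222   6   6  22] [294.4 224.2]
[297 238  13  23 135] [301.9 249.6]
exp weight bottom/top [303.8 255.1] [305.7 242.1] pan [303.  261.1]
at 14.65 [ 575.3154 -245.4445   59.0821] [-179.9962    0.0205  179.9641] [ 0.0506 -0.5549 -2.052 ] 0.3215057129656112 29.99681734771002
turn [-0.0038  0.0205 -0.0359] shift [ 0.0008 -0.0011  0.0101]
75 297.3554170582004 309.83903616385845 261.750723238337
80 297.540749676152 310.0643187974736 260.3774481073294
85 297.7272626550905 310.29103829476884 258.99531747436805
[[  0   1   0  -1  -3  -2  -3  -5  -6  -3  27 102 103  35   1  50  77  -8
   -7  -8  -8  -8]
 [  2  12   2  -2  -1  -2  -2  -4  -5   0  50 137  47  -5  -6  -5  10  -7
   -5  -8  -7  -7]
 [ 14  14  17  -2  -2  -2  -1  -2  -5  -3  37 127  82  -6  -6  -6  -5  -4
   -6  -7  -8 -10]
 [ 13  14  17  -2  -2  -1  10  30  52  15  11  69  93  -6  -5  -6  -5  -5
   -6  -7  -9 -12]
 [ 14  13  17  -2   0  19  58  71  80  59  65  74   9  -2  -5  -6  -7  -6
   -5  -6  -7  -9]
 [ 13  16  15  -1  11  48  82  82  81  82  79  80  19  -1  -2  -4  -7  -6
   -6  -5  -6 
[... 793 characters left out ...]
9  -2  -1  -1  -1  -2  -2  -2
   -2  -2  -2  -2]
 [  5   3   3  10  69  82  81  80  81  80  63  -2  -1  -1  -2  -2  -1  -2
   -3  -2  -1  -2]
 [  3   4   3   8  55  81  82  81  80  80  38  -3  -3  -2  -2  -2  -3  -2
   -2  -3  -2  -2]
 [  2   4   4   4  31  72  83  81  80  80  22  -2  -2  -2  -3  -1  -1   1
    3   0  -2  -1]
 [  3   3   3   1   9  37  74  81  80  80  17  -3   1  15  26   9   1   3
    4   2   1   2]
 [  3   4   0   2   3   7  38  64  67  76  13  16  32  35  28  11   1   3
    4   4   3   4]
 [  3   3  -1   4   5   5   4   5  24  50  14  18  35  31   4   3  -1   4
    4   4   3   4]
 [  3   2  -2   3   5   5   4   3   4   4   5   4   5   5   4   1  -1   6
    4   5   3   4]]
```

The commanded moves put the weight's underside at 16+135−70 = 81 mm. The image edge at row 260.2 gives about 80–81 mm. It needs another 11 mm down.

Call:
move_arm(
  plan=[
    [[0,0,0],[0,0,0.004],-1],
    [[0,0,0],[0.001,-0.001,0.008],-1],
    [[0,0,0],[0.001,-0.001,0.011],-1],
    [[0,0,0],[0.001,-0.001,0.011],-1],
    [[0,0,0],[0.001,-0.001,0.011],-1],
  ],
)

```text
t: 15.32
eef_pos: [574.1, -246.6, 47.9]
tcp_rot: [3.142, 0.0, 3.141]
ft_force: [-0.6, -0.5, -4.3]
opening: 0.319
grip_force: 30.0
```

```bash
python3 chk.py; python3 go.py 574.5 -246.5 48 180;  python3 - <<'E'
from h import *
s=eyes.read_camera("side");t=eyes.read_camera("top")
a=np.linspace(0,6.28,60)
for z in(65,70,75):
  q=np.array([proj(s,(574.5+15.5*np.cos(b),-246.5+15.5*np.sin(b),z)) for b in a]);print(z,q[:,0].min(),q[:,0].max(),q[:,1].max())
j=s["img"].astype(int); print((j[:,:,0]-j[:,:,2])[254:268,294:310])
for o in("weight_large","weight_small","drawer"):
  for p in(t,s):
    for r in eyes.cut_out(p,o)[:2]: print(o,r["score"],r["uv"],r["mask"].sum())
E
```

```text
[294 190  47  14 184] [314.1 196.9]
[292 226   6   6  20] [294.2 227.9]
[297 242  13  22 129] [301.7 253.1]
exp weight bottom/top [303.3 258.5] [305.2 245.6] pan [303.  261.1]
0.6 [301.6, 255.3] 297 304 248 262
at 15.475 [ 574.1504 -246.5935   47.9474] [180.       0.0121 179.9487] [ 1.2299 -0.3584 -3.2736] 0.3193413195871342 29.996934378286824
turn [ 0.      0.0121 -0.0513] shift [-0.0003  0.0001 -0.0001]
65 296.988248367117 309.39272719392255 264.47104525773995
70 297.1712536315787 309.61517677761105 263.11522770325047
75 297.3554170582004 309.83903616385845 261.750723238337
[[ 3  3  3 18 76 80 80 78 77 78 69 -2 -2 -1 -2 -2]
 [ 4  3  5 25 78 81 82 79 76 75 66 -3 -2 -2 -3 -1]
 [ 3  4  5 25 79 81 81 82 80 80 43 -1 -2 -2 -2 -1]
 [ 2  4  6 31 80 80 81 81 80 82 21 -1 -1 -2 -2 -2]
 [ 3  3  6 40 80 80 81 80 80 80 15 -2 -2 -1 -2 -2]
 [ 3  3  4 42 80 80 81 80 80 81 -2 -3 -1 -1 -2 -2]
 [ 2  3  2 29 69 81 80 80 80 70 -2 -3 -1 -1 -1 -2]
 [ 2  1 -2  7 37 76 82 80 79 63 -3 -3 -2  1  9 -1]
 [ 4  3  1  0 11 55 68 76 81 45  0 15 30 28  8  0]
 [ 5  2  3  0  0  5 23 54 70 35 15 16 28 30  1 -1]
 [ 4  4  3  3  1  2  3  4  7 18 17  5  4  1 -1  1]
 [ 5  4  4  5  4  2 -1  2  2  3  3  1  2  1  0  4]
 [ 4  3  4  5  4  4  2  1  0  1  1 -2  0  5  2  3]
 [ 4  3  3  3  4  4  4  4  3  3  4  3  4  4  4  3]]
weight_large 0.52 [170.0, 192.2] 180
weight_large 0.64 [215.7, 160.6] 169
drawer 0.66 [190.0, 194.6] 4129
drawer 0.64 [222.5, 175.3] 2767
```

The weight's bottom edge is at row 263.4, which gives z ≈ 69–70 mm. It is centred and still, with no contact force. Handing in.

```bash
python3 -c "
from cell import env
print(env.job_done())"
```

```text
the job is handed in; nothing more can be done
None
```

The drawer is at least 140 mm open, and the middle weight is held upright and still about 1 cm above the centre of the pan; the job is handed in, but no verdict came back.

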